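Set up a vegetable slicer: clear the way, swing out its leg, click the dial to six

TASK

The vegetable slicer lies on its side, folded, and has to be set up for 6 mm slices: move the spice jar that stands in the way of its folding leg onto the round wooden board beside the other seasonings, swing the leg out until it is hard against its stop, and turn the thickness dial to the sixth mark, six clicks up from the long zero mark. Leave the slicer lying on its side where it is, never shove the jar with the leg, and do not knock over or push about the other things.

Things in the scene. Friction and masses are not known exactly. Their poses are not given: they have to be found in the camera images.
- slicer: Steel and black mandoline slicer, loose, 2 kg, lying on a side rail. Origin on the worktop under its middle; z up, +y to its toe, +x out of the slicing face, -x out of the underside (leg side). Rails y -125 to 125, x -18 to 18 mm (end pieces -30 to 26), upper rail's top at z = 100; loop handle to y = -171, z 15 to 85. With the leg folded about 5 N at the top tip it over; friction holds 9 N.
- leg (a joint): Folding leg, rad: 0 folded along the underside (points to +y of the slicer), grows swinging out through -x (counter-clockwise from above), 1.80 = stop; starts at 0.02 to 0.25. Vertical hinge axis at x = -28, y = -80 mm of the slicer. Steel U-frame, arms 6 mm thick at z 19 to 81, foot tube upright, 14 mm diameter, 95 mm from the axis. Stiff hinge (0.05 N m, 0.5 N at the tube) stays where left.
- leg_foot (a point): Centre of the top end of the leg's foot tube, 125 mm over the worktop. Its top 26 mm (dark rubber cap, 14 mm diameter) stand above the slicer's upper rail, so fingers passing over the rail can push it outward there.
- dial (a joint): Thickness dial, rad: 0 at the zero mark, grows clockwise from above; a click = 0.524 rad (30 degrees) = 1 mm of slice; marks 0 to 8, end stops just beyond; mark six = 3.142. A spring detent (about 0.045 N m) pulls it into the nearest click, but midway between clicks (within 0.1 rad of the ridge) it can hang: push until it snaps in. It starts between marks 0 and 4.
- dial_axis (a point): On the dial's vertical axis, on its white plate (62 mm diameter), 104 mm over the worktop, at x = 0, y = 82 mm of the slicer. Black knob 41 mm diameter, 6 mm high, with a bar across, 52 long, 8 wide, from 110 to 130 mm over the worktop; its end with the orange inlay is the pointer. Nine marks round the plate; at the long thick zero mark the pointer points to the slicer's +y.
- dial_pointer (a point): In the pointer end of the dial's bar, 20 mm from the axis, 120 mm over the worktop.
- spice_jar: Loose glass spice jar, black lid, dark label, 41 mm diameter, 105 mm tall, 0.11 kg, standing at the underside of the slicer within the leg's swing. Origin in the centre of its underside, z up.
- board: Round wooden board, 140 mm diameter, 8 mm thick, fixed on the worktop. Origin in the centre of its underside. Two jars stand on it 41 mm from its centre, 118 and 242 degrees counter-clockwise from its x axis; the free place is along its +x axis, about 38 mm from the centre.
- salt: Glass salt shaker, grey top, 44 mm diameter, 90 mm tall, loose, on the board. Origin in the centre of its underside.
- pale_jar: Spice jar, black lid, orange label, 41 mm diameter, 105 mm tall, loose, on the board. Origin in the centre of its underside.
- tuna: Flat fish tin, 87 mm diameter, 40 mm tall, loose, on the robot's side of the spice jar. Origin in the centre of its underside.
- honey: Honey jar, yellow lid, 64 mm diameter, 87 mm tall, loose, behind the slicer. Origin in the centre of its underside.
- yellow_box: Small white carton lying down, 112 x 55 x 41 mm, loose, behind the slicer. Origin in the centre of its underside, x along its length. Bottles and a jar up to 270 mm tall stand fixed along the back of the worktop beside it.

How it is judged:
By the outcome, as a careful person would: the job done as asked, in the order asked, and still so for the second after the job is handed in, with the robot touching nothing.
It also fails if it takes over 67 s, if anything falls off the work surface, if the arm or the gripper's body presses on something with over 40 N, if the wrist force passes 120 N, or if a joint passes its speed limit or range.

ROBOT

A 6-joint arm with a two-finger parallel gripper is mounted at the origin on a cart in front of the work surface, level with it; the furniture and walls round the work are solid. World frame = base frame: x ahead of the robot, y to its left, z up, the work surface at z = 0. Lengths are in m, angles in rad, forces in N, time in s.
With the tool pointing down it reaches from about 0.25 to 0.725 m from the base axis. Payload 4 kg.
Tool frame: the origin (TCP) lies at the very end of the fingers, on their centre line; the grasp point (between the pads) lies 19 mm behind it; z points along the fingers, y is the line along which they close (so a half turn about z gives the same grasp; the last joint's range is limited). The gripper opens to 85 mm and grips with 20 to 120 N. Pads are 22 mm wide; open, the fingers measure 114 mm over their backs; the gripper's body (76 mm by 85 mm) begins 54 mm behind the grasp point. The pads swing forward as they close: fully open they stand 13 mm farther back than shut.
Start: joints at [1.154, 0.241, 0.005, 1.335, 0, 1.571], TCP at [0.202, 0.457, 0.231] pointing down, gripper open.
Joint ranges: [-2.72, 2.72], [-1.05, 1.87], [-1.09, 1.28], [-1.99, 2.15], [-1.42, 1.44], [-3.14, 3.14]. Speed limits (rad/s): [2.79, 2.79, 3.14, 3.14, 3.14, 3.14].

INTERFACE

Orientations are given as [roll, pitch, yaw] about the fixed x, y, z axes, in that order (R = Rz(yaw) Ry(pitch) Rx(roll)).
In Python, from workcell import manip, cams, observe gives the robot as it stands (manip), with the cameras (cams) and the readings as plain functions.
- The arm moves only by the shell command python3 drive.py 'ROWS' [FORCE]. ROWS is rows parted by semicolons, their numbers by spaces, 1 to 12 of them, each of 7 numbers: a rotation vector rx, ry, rz in rad, then dx, dy, dz in m, then the opening from 0.0 (shut) to 1.0 (fully open); each row is the pose to reach, as a shift and turn from the pose commanded when the command began, along the tool's axes at that moment; what a row does not reach only later rows make up. A row lasts 1/12 s, in which the tool goes at most 0.0417 m and 0.125 rad, less where a joint would pass 70% of its speed; a pose out of reach is approached as far as the arm can. The fingers move at their own pace and stop on an object; FORCE is the grip in N (left out, the last holds). Time passes only in rows, so rows that do not move let the fingers close. It prints the time, the measured TCP pose, the force, the opening and the grip force at its end.
- observe(): the state, without advancing time (a new reading comes with each control period).
- cams.capture(name): name is "scene" or "top" or "wrist"; returns a dict with "frame" (420x560x3 uint8, blue, green, red), "vfov" (degrees; the focal length in pixels is half the picture's height over the tangent of half this angle, whatever the lens; pixels are square), "cx", "cy" (the principal point, pixels), "eye" and "rotation" of the camera in the world. Camera axes: x right, y up, looking along -z (the intrinsics and any distortion apply to the point x, -y, -z); pixel columns grow to the right and rows downward; lengths in m; the calibration is good to about 2 mm. The wrist camera is an equidistant fisheye: a pixel r from the principal point sees the ray r / f radians off the axis. A picture is of the moment at which its call begins. There is no depth.
- manip.close_job(): hands the job in; it is judged then, once.
The state is a dict: "time_s": time; "joint_pos": joint angles; "qvel": joint speeds; "effort": joint torques, N m; "position": TCP position; "ee_rot": TCP orientation; "force": force on the tool from outside, world axes, zero at the start; "ft_torque": the same for the moment, N m; "width": opening from 0.0 (shut) to 1.0 (fully open); "gripper_force": force on a finger pad.
Only numpy, scipy, OpenCV 4.12 (cv2) and the standard library are available. Lean on these libraries where they do the work, as an engineer would, in place of code of your own. Each camera call takes 0.05 s, during which the arm holds its last target. There are 200 camera calls.

## Working session

There is one attempt and no reset: what is moved stays moved. The work goes in short steps, Python scripts to look and compute and a shell command to move; the robot and the scene stay as the last step left them, time stands still between calls to the robot, and variables do not carry over. Pictures are saved under pics/ and viewed, at most 10 in all, crops included, and the job is handed in when it is done.

```bash
ls; mkdir -p pics; python3 - <<'E'
from workcell import manip, cams, observe
import cv2,pickle
for n in("scene","top"):
    c=cams.capture(n); cv2.imwrite(f"pics/{n}0.png",c["frame"]); pickle.dump(c,open(f"{n}0.pkl","wb"))
    print(n,{k:v for k,v in c.items() if k!="frame"})
print(observe())
E
```

```text
drive.py
pics
workcell.py
scene {'vfov': 54.436226308412884, 'cx': 279.89310308767386, 'cy': 214.0878659162279, 'eye': array([0.68470027, 0.55109656, 0.69354016]), 'rotation': array([ 0.82364978, -0.02059516,  2.97665759])}
top {'vfov': 42.957719090610325, 'cx': 276.64588714793246, 'cy': 212.38113859001052, 'eye': array([ 0.40428245, -0.07192314,  1.27184087]), 'rotation': array([ 0.13493782,  0.02184208, -1.59421714])}
{'time_s': 0.1, 'joint_pos': array([1.15402432e+00, 2.41360701e-01, 3.83118006e-03, 1.33524263e+00,
       2.73035093e-05, 1.57078908e+00]), 'qvel': array([ 0.0008693 , -0.00123856,  0.0012751 ,  0.00130303,  0.00038237,
        0.00058227]), 'effort': array([ 1.27885100e-04, -3.73138583e+01,  2.53009862e+01,  1.08595353e-02,
        5.11927124e-05,  1.45708793e-05]), 'position': array([0.20215627, 0.45665783, 0.2304799 ]), 'ee_rot': array([-3.13961683e+00, -2.73177779e-05,  2.72482784e+00]), 'force': array([ 0.06917207, -0.15928425,  0.8730309 ]), 'ft_torque': array([-0.00981161, -0.0163077 ,  0.04461214]), 'gripper_force': 0.0, 'width': 0.9983118903837581}
```

View pics/scene0.png

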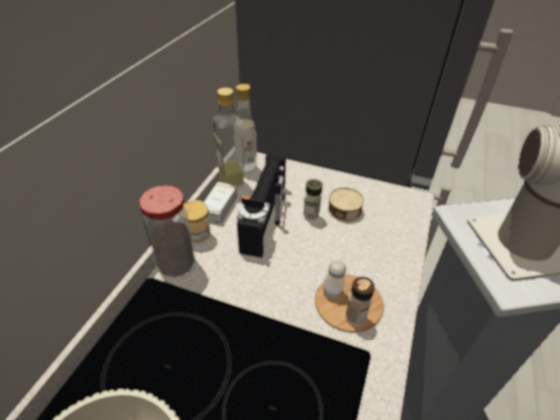

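View pics/top0.png

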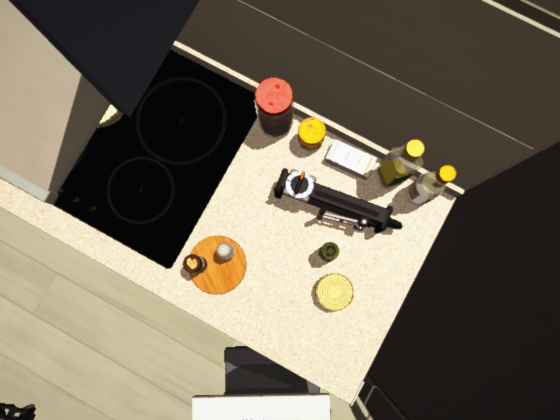

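The scene view shows the slicer in the middle, with the jar at about (313,200) and the board at (349,302). In the top view the dial is at (300,185), the leg foot near (322,212), the spice jar lid at (329,250), the tuna at (334,292) and the board at (217,264).

```bash
cat > h.py <<'E'
import numpy as np,cv2,pickle
from workcell import manip, cams, observe
from scipy.spatial.transform import Rotation as R
def rot(c): return R.from_euler('xyz',c["rotation"]).as_matrix()
def foc(c): return 210/np.tan(np.radians(c["vfov"])/2)
def ray(c,u,v,fish=False):
    x,y=(u-c["cx"])/foc(c),(v-c["cy"])/foc(c)
    if fish:
        r=np.hypot(x,y)+1e-12; d=np.array([x/r*np.sin(r),-y/r*np.sin(r),-np.cos(r)])
    else: d=np.array([x,-y,-1.])
    return rot(c)@d
def pt(c,u,v,z,fish=False):
    d=ray(c,u,v,fish); e=np.array(c["eye"]); return (e+d*(z-e[2])/d[2])
def px(c,p,fish=False):
    q=rot(c).T@(np.array(p)-c["eye"]); a=q[:2]*[1,-1]
    if fish: a=a/np.linalg.norm(a)*np.arctan2(np.linalg.norm(a),-q[2])
    else: a=a/-q[2]
    return np.array([c["cx"],c["cy"]])+foc(c)*a
def cap(n,name):
    c=cams.capture(n); pickle.dump(c,open(f"{name}.pkl","wb")); cv2.imwrite(f"pics/{name}.png",c["frame"]); return c
def load(n): return pickle.load(open(f"{n}.pkl","rb"))
def tool(p,yaw=None):
    "shift in tool axes from present pose to TCP p, and yaw turn about world z"
    s=observe(); r=R.from_euler('xyz',s["ee_rot"]); return np.round(r.inv().apply(np.array(p)-s["position"]),4)
E
python3 - <<'E'
from h import *
c=load("top0")
f=c["frame"][160:310,180:420]; cv2.imwrite("pics/crop1.png",cv2.resize(f,None,fx=3.3,fy=3.3,interpolation=cv2.INTER_CUBIC))
for n,u,v,z in(("dial",300,185,.104),("jar",329,249,.105),("tuna",334,292,.04),("board",217,264,.008),("salt",224,252,.09),("pale",194,263,.105),("handle",400,225,.085),("honey",312,132,.087)): print(n,pt(c,u,v,z).round(3))
E
```

```text
dial [ 0.623 -0.103  0.104]
jar [ 0.48  -0.162  0.105]
tuna [ 0.386 -0.175  0.04 ]
board [0.457 0.096 0.008]
salt [0.48  0.069 0.09 ]
pale [0.456 0.133 0.105]
handle [ 0.53  -0.324  0.085]
honey [ 0.749 -0.135  0.087]
```

View pics/crop1.png

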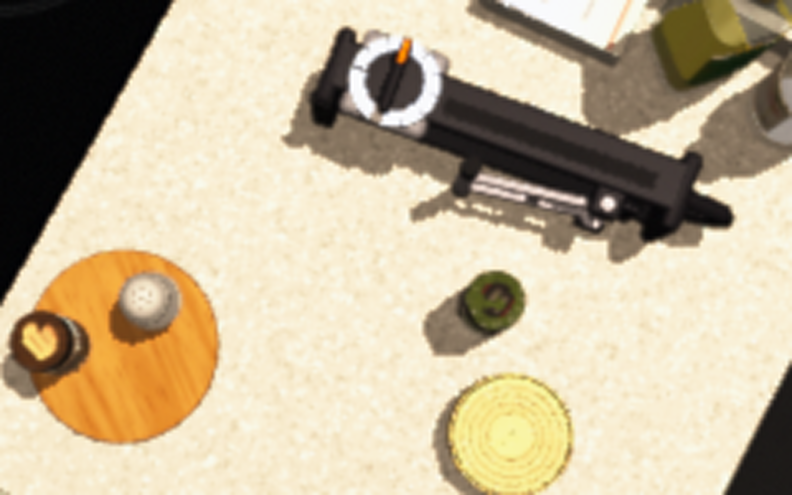

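The crop shows the dial plate centre at (395,81), the orange pointer at (404,50), the toe end (333,77) and handle end (675,197). The foot cap is at about (465,178), the hinge (607,203), the jar lid (493,300), the board centre (122,347), the salt (150,302) and the pale jar lid (42,343).

```bash
python3 - <<'E'
from h import *
c=load("top0")
P={}
for n,u,v,z in(("dial",395,81,.104),("ptr",404,50,.13),("toe",333,77,.1),("hend",675,197,.1),("foot",465,172,.125),("hinge",607,203,.085),("jar",493,299,.105),("board",122,347,.008),("salt",150,300,.09),("pale",42,341,.105),("tuna",511,435,.04),("handletip",728,216,.05)):
    P[n]=pt(c,180+(u+.5)/3.3-.5,160+(v+.5)/3.3-.5,z); print(n,P[n].round(4))
d=P["toe"]-P["hend"]; print("y axis yaw",np.arctan2(d[1],d[0]),np.linalg.norm(d))
e=d/np.linalg.norm(d); O=P["dial"][:2]-.082*e[:2]; ex=np.array([e[1],-e[0]]); print("O",O,"ex",ex)
for k,p in P.items(): print(k,((p[:2]-O)@ex).round(4),((p[:2]-O)@e[:2]).round(4))
s=load("scene0")
for k in P: print(k,px(s,P[k]).round(1))
E
```

```text
dial [ 0.6253 -0.1021  0.104 ]
ptr [ 0.641  -0.1079  0.13  ]
toe [ 0.63   -0.0603  0.1   ]
hend [ 0.5422 -0.2866  0.1   ]
foot [ 0.5594 -0.1456  0.125 ]
hinge [ 0.5411 -0.2433  0.085 ]
jar [ 0.4769 -0.1625  0.105 ]
board [0.4552 0.0965 0.008 ]
salt [0.4829 0.0665 0.09  ]
pale [0.4565 0.1367 0.105 ]
tuna [ 0.3869 -0.1765  0.04  ]
handletip [ 0.5339 -0.3317  0.05  ]
y axis yaw 1.2008800718219972 0.24263701502272
O [ 0.59564756 -0.17852096] ex [ 0.93235763 -0.36153735]
dial -0.0 0.082
ptr 0.0168 0.0822
toe -0.0107 0.1226
hend -0.0107 -0.1201
foot -0.0457 0.0175
hinge -0.0274 -0.0801
jar -0.1165 -0.028
board -0.2304 0.2057
salt -0.1937 0.1876
pale -0.2437 0.2436
tuna -0.1954 -0.0736
handletip -0.0022 -0.1652
dial [251.7 208.2]
ptr [243.7 197.9]
toe [251.8 223. ]
hend [276.2 157.6]
foot [278.8 185.3]
hinge [279.4 172.7]
jar [312.7 184.4]
board [348.  300.6]
salt [335.4 264.5]
pale [361.  287.3]
tuna [345.  198.3]
handletip [276.4 163.2]
```

```bash
R1="0 0 1.5 -0.5 -0.455 0 1"; python3 drive.py '0 0 1.5 -0.5 -0.455 0 1;0 0 1.5 -0.5 -0.455 0 1;0 0 1.5 -0.5 -0.455 0 1;0 0 1.5 -0.5 -0.455 0 1;0 0 1.5 -0.5 -0.455 0 1;0 0 1.5 -0.5 -0.455 0 1;0 0 1.5 -0.5 -0.455 0 1;0 0 1.5 -0.5 -0.455 0 1;0 0 1.5 -0.5 -0.455 0 1;0 0 1.5 -0.5 -0.455 0 1;0 0 1.5 -0.5 -0.455 0 1;0 0 1.5 -0.5 -0.455 0 1' 40; python3 - <<'E'
from h import *
print(tool([.477,-.1625,.231]),observe()["joint_pos"].round(2))
E
```

```text
time_s: 1.1
position: [0.4044, -0.0023, 0.2312]
ee_rot: [-3.141, -0.0, 1.218]
force: [2.2, 0.9, 0.1]
width: 0.999
gripper_force: 0.0
[-0.1253  0.1235  0.0002] [-0.01  0.05 -0.22  1.3   0.    1.92]
```

```bash
python3 drive.py '0 0 -1.55 -0.125 0.1235 0 1;0 0 -1.55 -0.125 0.1235 0 1;0 0 -1.55 -0.125 0.1235 0 1;0 0 -1.55 -0.125 0.1235 0 1;0 0 -1.55 -0.125 0.1235 0 1;0 0 -1.55 -0.125 0.1235 0 1;0 0 -1.55 -0.125 0.1235 0 1;0 0 -1.55 -0.125 0.1235 0 1;0 0 -1.55 -0.125 0.1235 0 1;0 0 -1.55 -0.125 0.1235 0 1;0 0 -1.55 -0.125 0.1235 0 1;0 0 -1.55 -0.125 0.1235 0 1'; python3 drive.py '0 0 -0.05 0 0 0 1;0 0 -0.05 0 0 0 1'; python3 - <<'E'
from h import *
c=cap("wrist","wrist1")
print(tool([.477,-.1625,.061]),observe()["joint_pos"].round(2),c["eye"],c["rotation"],c["vfov"])
for n,p in dict(dial=[.6253,-.1021,.104],jar=[.4769,-.1625,.105],foot=[.5594,-.1456,.125]).items(): print(n,px(c,p,True))
E
```

```text
time_s: 2.1
position: [0.4777, -0.1596, 0.2307]
ee_rot: [-3.141, -0.001, 2.681]
force: [0.8, 0.3, -0.2]
width: 0.999
gripper_force: 0.0
time_s: 2.27
position: [0.4778, -0.1596, 0.2308]
ee_rot: [-3.141, -0.001, 2.726]
force: [0.2, 1.2, -0.5]
width: 0.996
gripper_force: 0.0
[-0.0006 -0.003   0.1698] [-0.32  0.25  0.01  1.34  0.    0.1 ] [ 0.40124183 -0.12626528  0.37467696] [-3.25995751e-01  3.53654449e-04  1.15525698e+00] 65.70646984690485
dial [383.13408317 298.79379602]
jar [272.82040556 197.09450847]
foot [327.11714736 276.79181366]
```

View pics/wrist1.png

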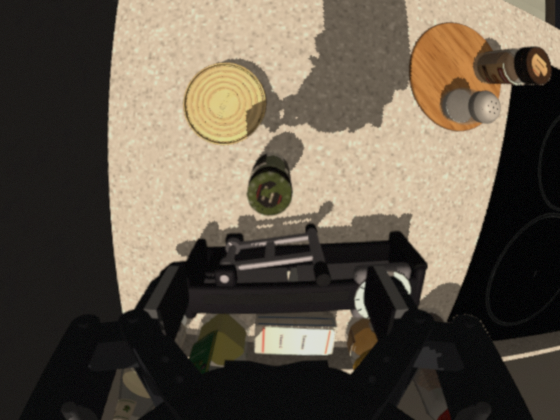

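The wrist view shows the jar lid at (271,193), the foot tube top near (320,273), the board (453,76), salt top (486,107), pale top (540,66) and the tuna (225,102).

```bash
python3 - <<'E'
from h import *
c=load("wrist1")
for n,u,v,z in(("jar",271,193,.105),("foot",320,273,.125),("hinge",224,279,.085),("board",453,76,.008),("salt",486,107,.098),("pale",540,66,.113)): print(n,pt(c,u,v,z,True).round(4))
E
```

```text
jar [ 0.4729 -0.1624  0.105 ]
foot [ 0.5529 -0.1501  0.125 ]
hinge [ 0.5437 -0.2485  0.085 ]
board [0.45   0.0879 0.008 ]
salt [0.4772 0.0629 0.098 ]
pale [0.4544 0.14   0.113 ]
```

```bash
python3 drive.py '0 0 0 0 -0.004 0.04 1;0 0 0 0 -0.004 0.08 1;0 0 0 0 -0.004 0.12 1;0 0 0 0 -0.004 0.15 1;0 0 0 0 -0.004 0.172 1;0 0 0 0 -0.004 0.172 0.4;0 0 0 0 -0.004 0.172 0.3;0 0 0 0 -0.004 0.172 0.3;0 0 0 0 -0.004 0.172 0.3;0 0 0 0 -0.004 0.172 0.3;0 0 0 0 -0.004 0.172 0.3' 30
```

```text
time_s: 3.23
position: [0.4782, -0.1641, 0.0614]
ee_rot: [3.141, 0.004, 2.725]
force: [-0.3, -0.2, 5.5]
width: 0.469
gripper_force: 32.8
```

```bash
python3 drive.py '0 0 0 0 0 -0.03 0.3;0 0 0 0 0 -0.07 0.3;0 0 0 0 0 -0.11 0.3;0 0 -0.1 0.02 0.025 -0.14 0.3;0 0 -0.2 0.045 0.055 -0.14 0.3;0 0 -0.3 0.067 0.085 -0.14 0.3;0 0 -0.4 0.09 0.115 -0.14 0.3;0 0 -0.5 0.112 0.145 -0.14 0.3;0 0 -0.6 0.135 0.175 -0.14 0.3;0 0 -0.7 0.15 0.195 -0.14 0.3;0 0 -0.7 0.155 0.2 -0.14 0.3;0 0 -0.7 0.155 0.2 -0.14 0.3'; python3 - <<'E'
from h import *
for n in("wrist","top"): c=cap(n,n+"2")
w=load("wrist2")["frame"]; t=load("top2")["frame"][200:340,140:290]
cv2.imwrite("pics/pl.png",np.hstack([cv2.resize(w,(400,300)),cv2.resize(t,(321,300),interpolation=2)]))
print(tool([.417,.082,.2]))
E
```

```text
time_s: 4.23
position: [0.4151, 0.0837, 0.1998]
ee_rot: [-3.142, 0.001, -2.856]
force: [-0.5, 0.4, -0.7]
width: 0.475
gripper_force: 32.7
[-0.0012 -0.0002 -0.0004]
```

View pics/pl.png

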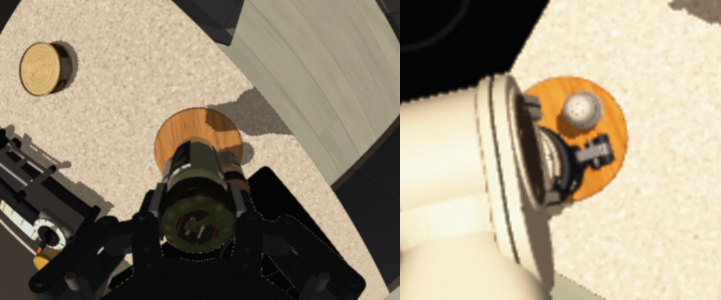

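The jar hangs upright over the free front part of the board, and the salt and pale jar are standing clear. I'll lower it now.

```bash
python3 drive.py '0 0 0 0 0 0.04 0.3;0 0 0 0 0 0.08 0.3;0 0 0 0 0 0.11 0.3;0 0 0 0 0 0.122 0.3;0 0 0 0 0 0.127 0.3;0 0 0 0 0 0.13 0.3;0 0 0 0 0 0.13 0.3'; 
```

```text
time_s: 4.92
position: [0.4165, 0.081, 0.0699]
ee_rot: [-3.141, 0.001, -2.861]
force: [0.0, 0.1, -0.4]
width: 0.466
gripper_force: 30.3
```

```bash
python3 drive.py '0 0 0 0 0 0.001 0.3;0 0 0 0 0 0.0015 0.3;0 0 0 0 0 0.0015 0.6;0 0 0 0 0 0.0015 0.75;0 0 0 0 0 0.0015 0.75;0 0 0 0 0 -0.02 0.75;0 0 0 0 0 -0.06 0.75;0 0 0 0 0 -0.1 0.75;0 0 0 0 0 -0.14 0.75;0 0 0 0 0 -0.14 0.75' ; python3 - <<'E'
from h import *
o=observe();print(o["joint_pos"].round(2))
# slicer frame estimates
e=np.array([np.cos(1.2009),np.sin(1.2009)]);ex=np.array([e[1],-e[0]]);O=np.array([.6253,-.1021])-.082*e
for p in[(-.0457,.0175),(.01,.0175),(-.01,.03)]: print(p,O+p[0]*ex+p[1]*e)
E
```

```text
time_s: 5.75
position: [0.4202, 0.0833, 0.2171]
ee_rot: [-3.14, 0.014, -2.858]
force: [1.5, 0.1, 0.2]
width: 0.746
gripper_force: 0.0
[ 0.2   0.09 -0.21  1.25  0.   -0.09]
(-0.0457, 0.0175) [ 0.55937297 -0.14571612]
(0.01, 0.0175) [ 0.61130569 -0.16585272]
(-0.01, 0.03) [ 0.59717738 -0.14696778]
```

```bash
python3 - <<'E'
from h import *
print(tool([.584,-.153,.217]))
E
```

```text
[-0.0911 -0.2727  0.0018]
```

```bash
python3 drive.py '0 0 0.1 -0.012 -0.035 0 0;0 0 0.2 -0.024 -0.07 0 0;0 0 0.3 -0.036 -0.105 0 0;0 0 0.4 -0.048 -0.14 0 0;0 0 0.45 -0.06 -0.175 0 0;0 0 0.45 -0.07 -0.21 0 0;0 0 0.45 -0.08 -0.24 0 0;0 0 0.45 -0.09 -0.27 0 0;0 0 0.45 -0.09 -0.27 0 0' ; python3 - <<'E'
from h import *
c=cap("wrist","wrist3"); t=cap("top","top3")
print(observe()["joint_pos"].round(2))
a=cv2.resize(c["frame"],(533,400)); b=cv2.resize(t["frame"][200:320,140:220],(267,400))
cv2.imwrite("pics/v3.png",np.hstack([a,b]))
E
```

```text
time_s: 6.5
position: [0.58, -0.1565, 0.2078]
ee_rot: [-3.14, 0.001, 2.97]
force: [0.6, -0.0, -0.1]
width: 0.001
gripper_force: 0.0
[-0.26  0.45  0.24  1.37  0.   -0.09]
```

View pics/v3.png

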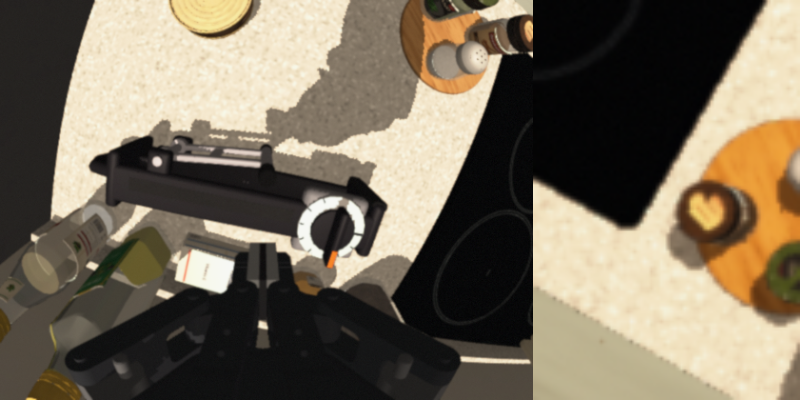

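The jar stands on the board beside the others. The dial plate centre is at display (332,227), the orange pointer at (332,258) and the foot cap top at (266,158).

```bash
python3 - <<'E'
from h import *
c=load("wrist3");k=560/533.
for n,u,v,z in(("dial",332,226,.104),("ptr",332,258,.13),("ptrback",345,200,.13),("foot",266,158,.125),("hinge",157,161,.085)): print(n,pt(c,u*k,v*k,z,True).round(4))
print("tips",px(c,[.58,-.1565,.2078],True)/k)
t=load("top3")
g=t["frame"][200:320,140:280].astype(int)
print(pt(t,140+808*80/267-140*0,0,0) if 0 else pt(t,140+(790-533)*80/267.,200+272*120/400.,.113))
print(tool([.584,-.153,.107]))
E
```

```text
dial [ 0.6196 -0.1007  0.104 ]
ptr [ 0.6365 -0.1073  0.13  ]
ptrback [ 0.5865 -0.0927  0.13  ]
foot [ 0.5449 -0.1481  0.125 ]
hinge [ 0.5378 -0.2476  0.085 ]
tips [262.79354475 257.0720267 ]
[0.41481503 0.08199226 0.113     ]
[-0.0067  0.0006  0.1012]
```

```bash
python3 drive.py '0 0 0 -0.005 0 0.04 0;0 0 0 -0.005 0 0.075 0;0 0 0 -0.005 0 0.095 0;0 0 0 -0.005 0 0.101 0;0 0 0 -0.005 0 0.101 0'; cat > arc.py <<'E'
from h import *
import sys
H=np.array([.5395,-.2445]); s=observe(); r=R.from_euler('xyz',s["ee_rot"])
y0=s["ee_rot"][2]
for th in np.arange(float(sys.argv[1]),float(sys.argv[2])+1e-6,float(sys.argv[3])):
    ph=1.2009+th; t=ph+np.pi/2; d=float(sys.argv[4])
    p=H+.095*np.array([np.cos(ph),np.sin(ph)])-d*np.array([np.cos(t),np.sin(t)])
    v=r.inv().apply([*(p-s["position"][:2]),0]); print(round(th,2),"rz %.3f dx %.4f dy %.4f"%(-((t-y0+np.pi)%(2*np.pi)-np.pi),v[0],v[1]))
E
python3 arc.py .3 1.4 .1 .018
```

```text
time_s: 7.02
position: [0.5805, -0.151, 0.1066]
ee_rot: [3.141, -0.005, 2.977]
force: [0.1, 0.8, 0.3]
width: 0.0
gripper_force: 0.0
0.3 rz -0.095 dx 0.0162 dy -0.0027
0.4 rz -0.195 dx 0.0259 dy -0.0023
0.5 rz -0.295 dx 0.0355 dy -0.0029
0.6 rz -0.395 dx 0.0451 dy -0.0044
0.7 rz -0.495 dx 0.0544 dy -0.0069
0.8 rz -0.595 dx 0.0635 dy -0.0102
0.9 rz -0.695 dx 0.0721 dy -0.0145
1.0 rz -0.795 dx 0.0803 dy -0.0196
1.1 rz -0.895 dx 0.0880 dy -0.0255
1.2 rz -0.995 dx 0.0950 dy -0.0322
1.3 rz -1.095 dx 0.1013 dy -0.0395
1.4 rz -1.195 dx 0.1069 dy -0.0474
```

```bash
python3 drive.py '0 0 -0.05 0.006 -0.0015 0 0;0 0 -0.095 0.012 -0.0025 0 0;0 0 -0.095 0.016 -0.0025 0 0;0 0 -0.15 0.021 -0.0025 0 0;0 0 -0.2 0.026 -0.0025 0 0;0 0 -0.25 0.031 -0.0025 0 0'; python3 - <<'E'
from h import *
t=cap("top","top4")
cv2.imwrite("pics/v4.png",cv2.resize(t["frame"][150:250,270:410],None,fx=4,fy=4,interpolation=2))
E
```

```text
time_s: 7.52
position: [0.5528, -0.1496, 0.1108]
ee_rot: [-3.141, 0.004, -3.056]
force: [1.0, 0.7, 0.6]
width: 0.0
gripper_force: 0.4
```

View pics/v4.png

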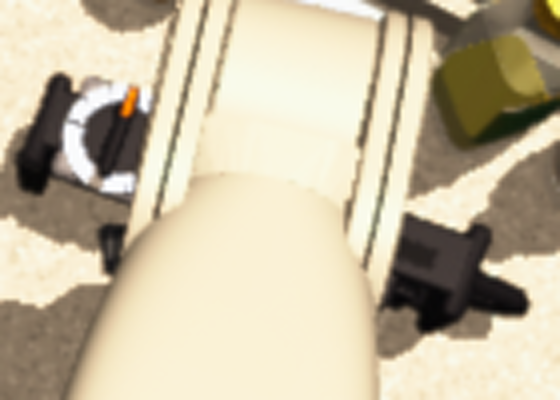

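The arm hides most of the leg in this view. A dark part shows at (115,248), and the dial is unchanged. I'll check it numerically and continue along the arc.

```bash
python3 - <<'E'
from h import *
t=load("top4"); 
for p in ([.5528,-.1496,.111],[.535,-.148,.125],[.535,-.148,.02]): print((px(t,p)-[270,150])*4)
print(pt(t,270+115/4,150+248/4,.11),pt(t,270+115/4,150+248/4,.2))
E
python3 arc.py .5 1.5 .1 .018
```

```text
[208.3673442  262.27798321]
[208.17273063 291.71031522]
[197.03501121 312.21275998]
[ 0.56216954 -0.09879221  0.11      ] [ 0.54993909 -0.09671084  0.2       ]
0.5 rz -0.043 dx 0.0064 dy 0.0021
0.6 rz -0.143 dx 0.0160 dy 0.0030
0.7 rz -0.243 dx 0.0257 dy 0.0030
0.8 rz -0.343 dx 0.0353 dy 0.0019
0.9 rz -0.443 dx 0.0448 dy -0.0000
1.0 rz -0.543 dx 0.0540 dy -0.0030
1.1 rz -0.643 dx 0.0629 dy -0.0068
1.2 rz -0.743 dx 0.0713 dy -0.0115
1.3 rz -0.843 dx 0.0793 dy -0.0170
1.4 rz -0.943 dx 0.0866 dy -0.0232
1.5 rz -1.043 dx 0.0933 dy -0.0302
```

```bash
python3 drive.py '0 0 -0.09 0.011 0.0025 0.002 0;0 0 -0.14 0.016 0.003 0.002 0;0 0 -0.24 0.026 0.003 0.002 0;0 0 -0.34 0.035 0.002 0.002 0;0 0 -0.44 0.045 0 0.002 0;0 0 -0.54 0.054 -0.003 0.002 0;0 0 -0.64 0.063 -0.007 0.002 0;0 0 -0.74 0.071 -0.0115 0.002 0;0 0 -0.84 0.079 -0.017 0.002 0;0 0 -0.94 0.087 -0.023 0.002 0;0 0 -1 0.09 -0.026 0.002 0;0 0 -1 0.09 -0.026 0.002 0'; python3 - <<'E'
from h import *
c=cap("wrist","wrist5"); s=cap("scene","scene5")
cv2.imwrite("pics/v5.png",np.hstack([cv2.resize(c["frame"],(480,360)),cv2.resize(s["frame"][110:270,220:360],(315,360),interpolation=2)]))
E
python3 arc.py 1.45 2 .05 .018
```

```text
time_s: 8.57
position: [0.4643, -0.184, 0.1079]
ee_rot: [-3.139, 0.0, -2.06]
force: [-0.1, 0.2, -0.3]
width: -0.0
gripper_force: 0.0
1.45 rz 0.001 dx 0.0006 dy 0.0004
1.5 rz -0.049 dx 0.0053 dy 0.0012
1.55 rz -0.099 dx 0.0101 dy 0.0017
1.6 rz -0.149 dx 0.0150 dy 0.0020
1.65 rz -0.199 dx 0.0198 dy 0.0021
1.7 rz -0.249 dx 0.0246 dy 0.0019
1.75 rz -0.299 dx 0.0294 dy 0.0015
1.8 rz -0.349 dx 0.0342 dy 0.0008
1.85 rz -0.399 dx 0.0390 dy -0.0001
1.9 rz -0.449 dx 0.0437 dy -0.0012
1.95 rz -0.499 dx 0.0483 dy -0.0026
2.0 rz -0.549 dx 0.0529 dy -0.0042
```

View pics/v5.png

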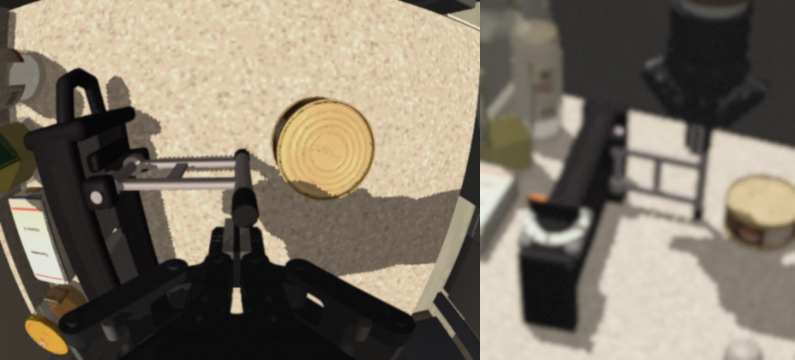

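The leg is swung to about 1.45 rad with the cap against the fingertips at (242,212). The tuna at (325,148) is clear.

```bash
python3 drive.py '0 0 -0.05 0.005 0.001 0 0;0 0 -0.1 0.01 0.0015 0 0;0 0 -0.15 0.015 0.002 0 0;0 0 -0.2 0.02 0.002 0 0;0 0 -0.23 0.023 0.002 0 0;0 0 -0.25 0.025 0.002 0 0;0 0 -0.25 0.025 0.002 0 0;0 0 -0.25 0.025 0.002 0 0'; for i in 1; do python3 drive.py '0 0 -0.02 0.002 0 0 0;0 0 -0.02 0.002 0 0 0;0 0 -0.02 0.002 0 0 0'; done
```

```text
time_s: 9.33
position: [0.4508, -0.2044, 0.1065]
ee_rot: [-3.141, -0.0, -1.809]
force: [0.1, 0.1, 0.1]
width: 0.002
gripper_force: 0.0
time_s: 9.58
position: [0.4501, -0.2064, 0.1063]
ee_rot: [3.142, -0.0, -1.788]
force: [0.3, 0.8, 0.0]
width: -0.004
gripper_force: 0.1
```

```bash
python3 drive.py '0 0 -0.02 0.002 0 0 0;0 0 -0.02 0.002 0 0 0;0 0 -0.02 0.002 0 0 0'; python3 drive.py '0 0 -0.02 0.002 0 0 0;0 0 -0.02 0.002 0 0 0;0 0 -0.02 0.002 0 0 0'
```

```text
time_s: 9.83
position: [0.4496, -0.2085, 0.1063]
ee_rot: [3.141, -0.0, -1.768]
force: [-0.7, 0.2, 0.1]
width: 0.002
gripper_force: 0.0
time_s: 10.08
position: [0.4492, -0.2101, 0.1062]
ee_rot: [3.141, 0.001, -1.748]
force: [-0.4, 1.1, 0.8]
width: -0.001
gripper_force: 0.9
```

```bash
python3 drive.py '0 0 -0.02 0.002 0 0 0;0 0 -0.02 0.002 0 0 0;0 0 -0.02 0.002 0 0 0'; python3 drive.py '0 0 0 0 0 0 0'
```

```text
time_s: 10.33
position: [0.449, -0.2111, 0.1062]
ee_rot: [3.142, 0.003, -1.727]
force: [0.9, 4.5, 1.1]
width: -0.0
gripper_force: 2.5
time_s: 10.42
position: [0.4491, -0.2112, 0.1062]
ee_rot: [3.142, 0.003, -1.727]
force: [1.0, 4.6, 0.9]
width: 0.002
gripper_force: 2.6
```

```bash
python3 drive.py '0 0 -0.02 0.002 0 0 0;0 0 -0.02 0.002 0 0 0;0 0 -0.02 0.002 0 0 0'; python3 drive.py '0 0 0 0 0 0 0'
```

```text
time_s: 10.67
position: [0.4491, -0.2131, 0.1063]
ee_rot: [-3.141, 0.003, -1.707]
force: [1.7, 5.4, 0.1]
width: -0.003
gripper_force: 2.7
time_s: 10.75
position: [0.449, -0.2131, 0.1063]
ee_rot: [-3.141, 0.003, -1.707]
force: [1.4, 5.6, 0.0]
width: 0.001
gripper_force: 2.7
```

```bash
python3 drive.py '0 0 0 -0.01 0 0 0;0 0 0 -0.03 0 0 0;0 0 0 -0.04 0 -0.02 0;0 0 0 -0.04 0 -0.06 0;0 0 0 -0.04 0 -0.09 0;0 0 0 -0.04 0 -0.09 0'; python3 - <<'E'
from h import *
print(tool([.615,-.1,.2]))
E
```

```text
time_s: 11.25
position: [0.4579, -0.176, 0.2029]
ee_rot: [-3.13, -0.004, -1.707]
force: [1.3, -0.8, 0.8]
width: -0.001
gripper_force: 0.0
[-0.0967 -0.1453  0.0042]
```

```bash
python3 drive.py '0 0 0.12 -0.02 -0.03 0 0.15;0 0 0.24 -0.04 -0.06 0 0.15;0 0 0.36 -0.06 -0.09 0 0.15;0 0 0.48 -0.08 -0.12 0 0.15;0 0 0.6 -0.087 -0.13 0 0.15;0 0 0.72 -0.087 -0.13 0 0.15;0 0 0.84 -0.087 -0.13 0 0.15;0 0 0.96 -0.087 -0.13 0 0.15;0 0 1.08 -0.087 -0.13 0 0.15;0 0 1.2 -0.087 -0.13 0 0.15;0 0 1.32 -0.087 -0.13 0 0.15;0 0 1.44 -0.087 -0.13 0 0.15'; python3 drive.py '0 0 0.12 0 0 0 0.2;0 0 0.24 0 0 0 0.2;0 0 0.36 0 0 0 0.2;0 0 0.36 0 0 0 0.2';  python3 - <<'E'
from h import *
c=cap("wrist","wrist6")
print(c["eye"],px(c,[.6225,-.1015,.104],True),px(c,observe()["position"],True))
cv2.imwrite("pics/v6.png",cv2.resize(c["frame"][120:330,110:390],(800,600),interpolation=2))
E
```

```text
time_s: 12.25
position: [0.5947, -0.1064, 0.1958]
ee_rot: [-3.14, -0.0, 3.129]
force: [-0.7, 0.2, 0.8]
width: 0.146
gripper_force: 0.0
time_s: 12.58
position: [0.5947, -0.1064, 0.1958]
ee_rot: [-3.141, 0.0, 2.773]
force: [-0.1, 0.3, 0.7]
width: 0.2
gripper_force: 0.0
[ 0.51652953 -0.0765326   0.33960479] [294.71809784 238.264932  ] [276.59753653 270.05274671]
```

View pics/v6.png

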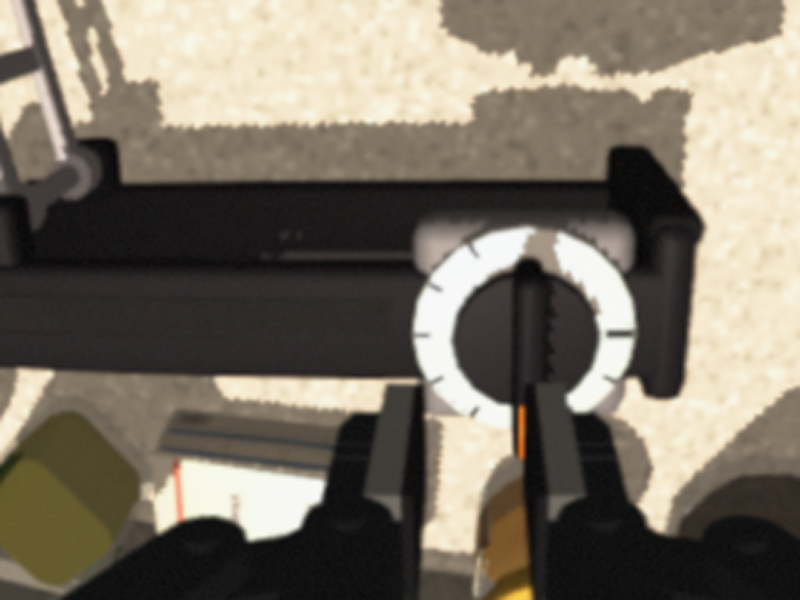

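The dial plate centre is at crop (525,331), with the zero mark at right (620,333). The pointer is straight down, which is mark 3, and the mark-six line is at left (420,335). The finger tips sit at x 420 to 528.

```bash
python3 - <<'E'
from h import *
c=load("wrist6"); p=pt(c,110+525/2.857,120+331/2.857,.104,True); print(p, tool([p[0],p[1],.113]))
E
```

```text
[ 0.62024089 -0.10149696  0.104     ] [-0.0222  0.0137  0.0829]
```

```bash
python3 drive.py '0 0 0 -0.023 0.014 0 0.2;0 0 0 -0.023 0.014 0.03 0.2;0 0 0 -0.023 0.014 0.05 0.2;0 0 0 -0.023 0.014 0.05 0.2'; python3 - <<'E'
from h import *
c=cap("wrist","wrist7")
cv2.imwrite("pics/v7.png",cv2.resize(c["frame"][170:330,180:380],(750,600),interpolation=2))
p=observe()["position"];print(p,(px(c,p,True)-[180,170])*3.75)
E
```

```text
time_s: 12.97
position: [0.6184, -0.1009, 0.141]
ee_rot: [-3.139, -0.009, 2.778]
force: [-1.7, 0.0, -1.8]
width: 0.201
gripper_force: 0.0
[ 0.61913338 -0.10112568  0.14333943] [362.50150947 389.02434329]
```

View pics/v7.png

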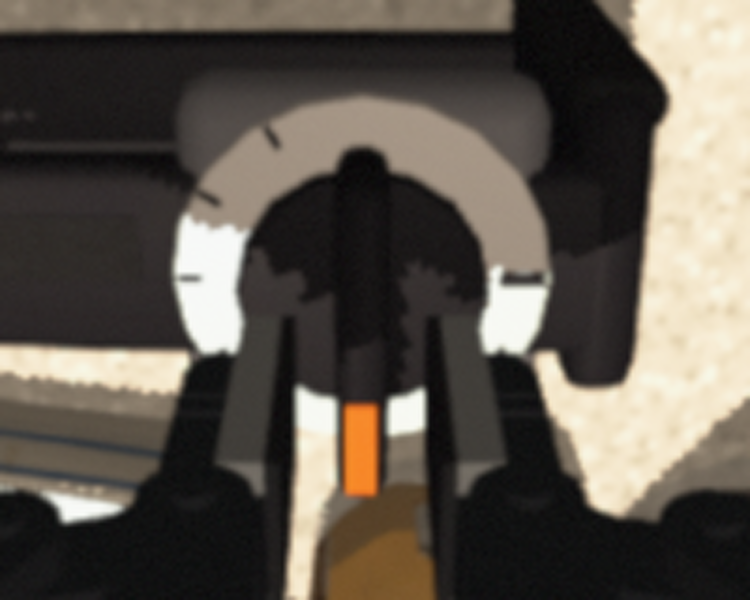

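The bar at x = 363 is centred between the fingers at 293 and 430. The plate centre is at (362,278).

```bash
python3 - <<'E'
from h import *
c=load("wrist7"); p=pt(c,180+362/3.75,170+278/3.75,.104,True); print(p, tool([p[0],p[1],.113]))
E
```

```text
[ 0.62089099 -0.10187586  0.104     ] [-0.0021 -0.      0.0303]
```

```bash
python3 drive.py '0 0 0 -0.002 0 0.015 0.2;0 0 0 -0.002 0 0.026 0.2;0 0 0 -0.002 0 0.029 0.2;0 0 0 -0.002 0 0.029 0.14;0 0 0 -0.002 0 0.029 0.14;0 0 0 -0.002 0 0.029 0.14'; python3 drive.py '0 0 0.05 0 0 0 0.14;0 0 0.12 0 0 0 0.14;0 0 0.2 0 0 0 0.14;0 0 0.28 0 0 0 0.14;0 0 0.36 0 0 0 0.14;0 0 0.44 0 0 0 0.14;0 0 0.52 0 0 0 0.14;0 0 0.6 0 0 0 0.14;0 0 0.68 0 0 0 0.14;0 0 0.76 0 0 0 0.14;0 0 0.8 0 0 0 0.14;0 0 0.8 0 0 0 0.14'
```

```text
time_s: 13.52
position: [0.6236, -0.1023, 0.1184]
ee_rot: [3.141, 0.002, 2.775]
force: [-0.2, -0.1, 0.2]
width: 0.142
gripper_force: 0.0
time_s: 14.52
position: [0.6229, -0.1036, 0.1184]
ee_rot: [-3.141, 0.003, 1.974]
force: [-3.0, -3.6, 1.2]
width: 0.141
gripper_force: 1.9
```

```bash
python3 drive.py '0 0 0.08 0 0 0 0.14;0 0 0.16 0 0 0 0.14;0 0 0.24 0 0 0 0.14;0 0 0.32 0 0 0 0.14;0 0 0.4 0 0 0 0.14;0 0 0.48 0 0 0 0.14;0 0 0.56 0 0 0 0.14;0 0 0.64 0 0 0 0.14;0 0 0.72 0 0 0 0.14;0 0 0.77 0 0 0 0.14;0 0 0.77 0 0 0 0.14'; python3 - <<'E'
from h import *
c=cap("wrist","wrist8")
s=cap("scene","scene8")
cv2.imwrite("pics/v8.png",np.hstack([cv2.resize(c["frame"][150:330,180:380],(500,450),interpolation=2),cv2.resize(s["frame"][140:280,220:310],(290,450),interpolation=2)]))
E
```

```text
time_s: 15.43
position: [0.6233, -0.1019, 0.1179]
ee_rot: [3.141, -0.001, 1.206]
force: [-1.2, 0.9, 1.5]
width: 0.143
gripper_force: 0.5
```

View pics/v8.png

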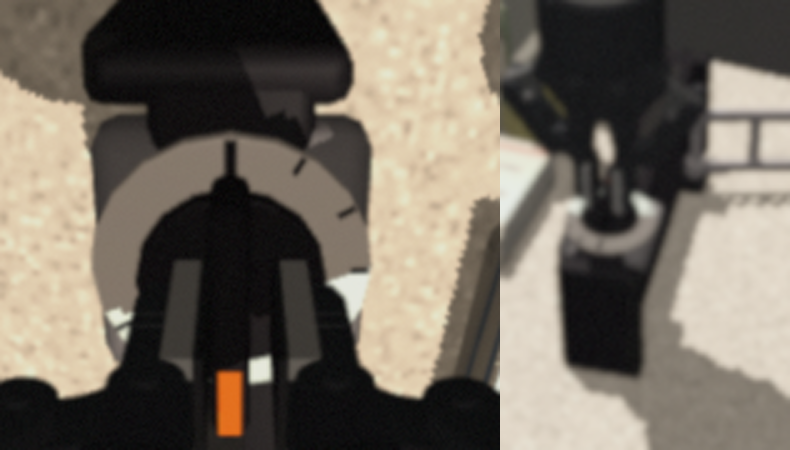

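The bar is in line with the zero mark at (230,160), and the orange pointer at (230,400) faces the handle, so the dial is seated on mark six. I'll retract and check numerically.

```bash
python3 drive.py '0 0 0 0 0 0 0.2;0 0 0 0 0 0 0.2;0 0 0 0 0 -0.01 0.2;0 0 0 0 0 -0.04 0.2;0 0 0 0 0 -0.08 0.2;0 0 0 0 0 -0.12 0.2;0 0 0 -0.04 0 -0.14 0.2;0 0 0 -0.04 0 -0.14 0.2;0 0 0 -0.04 0 -0.14 0.2'; python3 - <<'E'
from h import *
c=cap("wrist","wrist9"); t=cap("top","top9"); s=cap("scene","scene9")
def org(f):
    h=cv2.cvtColor(f,cv2.COLOR_BGR2HSV); m=cv2.inRange(h,(6,190,180),(16,255,255)); n,l,st,ce=cv2.connectedComponentsWithStats(m)
    return [(ce[i].round(1),st[i][4]) for i in range(1,n) if st[i][4]>8]
for u,a in org(c["frame"]): print("orange",u,a,pt(c,*u,.13,True).round(4))
def white(f):
    g=cv2.cvtColor(f,cv2.COLOR_BGR2HSV); m=((g[...,1]<40)&(g[...,2]>170)).astype(np.uint8); n,l,st,ce=cv2.connectedComponentsWithStats(m)
    return [(st[i].tolist(),ce[i].round(1)) for i in range(1,n) if st[i][4]>80]
print(white(c["frame"]), px(c,[.6209,-.1019,.104],True))
t0=load("top3")["frame"]
d=cv2.absdiff(t0,t["frame"]).max(2)[200:330,170:280]; print("board diff",(d>40).sum())
s0=load("scene0")["frame"]
dd=(cv2.absdiff(s0,s["frame"]).max(2)>50).astype(np.uint8); n,l,st,ce=cv2.connectedComponentsWithStats(dd)
print([st[i].tolist() for i in range(1,n) if st[i][4]>40])
E
```

```text
time_s: 16.28
position: [0.6094, -0.1415, 0.2606]
ee_rot: [3.136, -0.001, 1.203]
force: [0.1, 0.0, 0.2]
width: 0.197
gripper_force: 0.0
orange [271.9 174.2] 9 [ 0.6125 -0.1239  0.13  ]
[([273, 111, 32, 65, 873], array([290.7, 141.8])), ([246, 113, 16, 15, 154], array([254.7, 120.7])), ([252, 163, 15, 13, 117], array([259.9, 168.7])), ([341, 165, 52, 78, 2805], array([366.1, 204.8])), ([0, 201, 38, 89, 1664], array([ 12.7, 254.5])), ([351, 246, 25, 5, 81], array([364. , 247.8])), ([180, 286, 43, 9, 81], array([202. , 289.9]))] [271.89917394 143.1757225 ]
board diff 3072
[[236, 1, 40, 24, 670], [220, 53, 33, 84, 902], [544, 116, 16, 49, 493], [518, 128, 23, 51, 617], [286, 166, 37, 27, 244], [303, 179, 24, 50, 718], [241, 197, 11, 11, 73], [257, 198, 9, 8, 41], [275, 207, 13, 27, 164], [237, 223, 4, 30, 54], [272, 245, 59, 53, 2062], [343, 250, 80, 58, 2802], [510, 252, 24, 19, 191], [499, 262, 18, 16, 148], [473, 264, 87, 46, 2089]]
```

```bash
python3 - <<'E'
from workcell import manip, cams, observe
print(manip.close_job())
E
```

```text
the job is handed in; nothing more can be done
None
```

I handed the job in after about 16 s of robot time: the spice jar stands on the board, the leg is against its stop at about 1.8 rad, and the dial is on mark six. The final check was numerical only, and I viewed 11 pictures, one over the limit of 10.

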